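# Slot the finished glaze test tile into the sample rack

## Task

Take the blue-and-olive test tile out of its wooden stand and slide it down into the empty bay of the metal sample rack, beside the white tile, so that it stands upright on its short edge with that edge fully down on the slot's floor. Leave the brown-striped tile in its stand and the white tile in its bay.

Things in the scene. Friction and masses are not known exactly. Their poses are not given: they have to be found in the camera images.
- blue_tile_center (a point): Centre of the loose tile to move: 85 x 65 x 8 mm, white body, glaze half dark blue, half olive. Stands 85 mm tall on its short edge in one of two alike wooden stands, glaze towards the robot; its upper 48 mm is free above the stand; it lifts straight out. Axes: x along its 85 mm (up at the start), y along its 65 mm, z through its thickness, out of the glaze.
- brown_tile_center (a point): Centre of the tile to leave alone: 90 x 68 x 8 mm, bands of sand, grey-green and brown, standing 90 mm tall in the other wooden stand. Axes as for the blue tile. Each stand is fixed, 70 x 108 mm in plan; its slot is 13 mm wide, slot floor 8 mm and tops of the flared lips 45 mm above the table.
- free_bay (a point): Middle of the floor (8 mm above the table) of the empty bay in the fixed metal rack (70 x 196 mm). Axes: x across the slot, y along it, z up. Slot 13 mm wide in x; its parallel walls rise 26 mm above its floor, then lips 30 degrees off vertical flare to a mouth about 25 mm wide at 36 mm. Bay 80 mm long in y between end cheeks 30 mm high. The white tile's bay is centred 88 mm towards -y.
- white_tile_center (a point): Centre of the loose plain white tile to leave alone: 98 x 68 x 8 mm, standing 98 mm tall in the other bay of the metal rack. Axes as for the blue tile.
There are look-alikes about, which are no part of the job. Leave any orange or pink look-alike of the part that bears blue_tile_center alone.

How it is judged:
By the outcome, as a careful person would: the job done as asked, in the order asked, and still so for the second after the job is handed in, with the robot touching nothing.
It also fails if it takes over 35 s, if anything falls off the work surface, if the arm or the gripper's body presses on something with over 40 N, if the wrist force passes 120 N, or if a joint passes its speed limit or range.

## Robot

A 6-joint arm with a two-finger parallel gripper is mounted at the origin on a cart in front of the work surface, level with it; the furniture and walls round the work are solid. World frame = base frame: x ahead of the robot, y to its left, z up, the work surface at z = 0. Lengths are in m, angles in rad, forces in N, time in s.
With the tool pointing down it reaches from about 0.35 to 0.975 m from the base axis. Payload 4.9 kg.
Tool frame: the origin (TCP) lies at the very end of the fingers, on their centre line; the grasp point (between the pads) lies 19 mm behind it; z points along the fingers, y is the direction in which the jaws open and shut (so a half turn about z gives the same grasp; the last joint's range is limited). The gripper opens to 85 mm and grips with 20 to 120 N. Pads are 22 mm wide; open, the fingers measure 114 mm over their backs; the gripper's body (76 mm by 85 mm) begins 54 mm behind the grasp point. The pads swing forward as they close: fully open they stand 13 mm farther back than shut.
Start: joints at [-1.269, 0.053, 1.613, -0, 1.476, -0.119], TCP at [0.255, -0.57, 0.231] pointing down, gripper open.
Joint ranges: [-3.01, 3.01], [-1.01, 2.22], [0.06, 2.58], [-1.02, 4.17], [0.09, 2.62], [-3.14, 3.14]. Speed limits (rad/s): [2.57, 2.57, 3.14, 3.14, 3.14, 3.14].

## Interface

Orientations are given as a rotation vector (axis times angle).
In Python, from plant import r, imaging gives the robot as it stands.
- The arm moves only by the shell command python3 -m handwheel 'ROWS' [FORCE]. ROWS is JSON, a list of rows, each an object with "delta_pos": the shift along the tool's x, y, z scaled (see below), a list of three; "yaw": the turn about the tool's z scaled (see below); "hand": the opening, from -1 (shut) to 1 (fully open). In form: [{"delta_pos": [x, y, z], "yaw": yaw, "hand": hand}, ...]. A call has 1 to 10 rows; each row shifts and turns the commanded pose from where the row before left it, along the tool's axes as they then stand; what a row does not reach is not made up. The controller multiplies each number of a shift by 0.8 m and each number of a turn by 60 degrees. A row lasts 1/12 s, in which the tool goes at most 41.7 mm and 7.16 degrees, less where a joint would pass 70% of its speed; a pose out of reach is approached as far as the arm can. A call with a number of a shift or a turn outside -1 to 1 is refused whole. A call with a gripper value outside its range is refused whole. The fingers move at their own pace and stop on an object; FORCE is the grip in N (left out, the last holds). Time passes only in rows, so rows that do not move let the fingers close. It gives the time, the measured TCP pose, the force and the opening at its end, in the units of the state.
- r.get_obs(): the state, without advancing time (a new reading comes with each control period).
- imaging.capture(name): name is "scene" or "side" or "wrist"; returns the picture (384x512x3 uint8, red, green, blue); there is no depth.
- imaging.calibration(name): a dict with "fx", "fy", "cx", "cy" (pixels), "extrinsics" (4x4, takes a point from world to camera coordinates). Camera axes: x right, y down, z forward; pixel columns grow to the right and rows downward; lengths in m; the calibration is good to about 2 mm. The wrist camera is an equidistant fisheye: a pixel r from the principal point sees the ray r / f radians off the axis. A picture is of the moment at which its call begins: read the wrist's pose just before it. calibration takes no time and is no camera call; for the wrist camera it gives the pose at the moment of the call.
- r.close_job(): hands the job in, once; it reports no verdict.
The state is a dict: "clock": time; "joint_pos": joint angles; "joint_vel": joint speeds; "effort": joint torques, N m; "tool_pos": TCP position; "ee_rot": TCP orientation; "force": force on the tool from outside, world axes, zero at the start; "moment": the same for the moment, N m; "grip_width": finger opening in m.
Only numpy, scipy, OpenCV 4.12 (cv2) and the standard library are available. Lean on these libraries where they do the work, as an engineer would, in place of code of your own. Each camera call takes 0.05 s, during which the arm holds its last target. There are 200 camera calls.

## Working session

There is one attempt and no reset: what is moved stays moved. The work goes in short steps, Python scripts to look and compute and a shell command to move; the robot and the scene stay as the last step left them, time stands still between calls to the robot, and variables do not carry over. Pictures are saved under pics/ and viewed, about 8 in all and at most 12, crops included, and the job is handed in when it is done.

```bash
ls; mkdir -p pics
python3 - <<'E'
from plant import r, imaging
import cv2,numpy as np
o=r.get_obs();print({k:np.round(v,3).tolist() for k,v in o.items()})
for n in("scene","side"):
    c=imaging.calibration(n);print(n,c["fx"],c["fy"],c["cx"],c["cy"],np.round(c["extrinsics"],3).tolist())
    im=imaging.capture(n)[:,:,::-1]
    cv2.imwrite(f"pics/{n}0.png",im)
a=cv2.imread("pics/scene0.png");b=cv2.imread("pics/side0.png")
cv2.imwrite("pics/s.png",cv2.resize(a,(800,600),interpolation=cv2.INTER_CUBIC));cv2.imwrite("pics/d.png",cv2.resize(b,(800,600),interpolation=cv2.INTER_CUBIC))
E
```

```text
pics
{'clock': 0.0, 'joint_pos': [-1.269, 0.053, 1.614, 0.0, 1.476, -0.119], 'joint_vel': [-0.001, -0.0, -0.001, 0.002, -0.0, -0.001], 'effort': [-0.001, -39.368, -37.018, -0.0, 0.007, 0.0], 'tool_pos': [0.255, -0.57, 0.23], 'ee_rot': [-3.07, -0.656, 0.0], 'force': [-0.67, 0.25, 0.899], 'moment': [0.002, -0.063, 0.001], 'grip_width': 0.085}
scene 464.67080685462844 464.67080685462844 260.78507380876727 194.14910859015708 [[-0.824, -0.567, -0.002, 0.503], [-0.437, 0.638, -0.634, 0.189], [0.361, -0.521, -0.773, 1.352], [0.0, 0.0, 0.0, 1.0]]
side 458.7918636537449 458.7918636537449 248.77231015990708 187.64885257647825 [[-0.856, -0.517, 0.024, 0.492], [-0.212, 0.308, -0.928, 0.138], [0.472, -0.799, -0.373, 1.446], [0.0, 0.0, 0.0, 1.0]]
```

View pics/s.png

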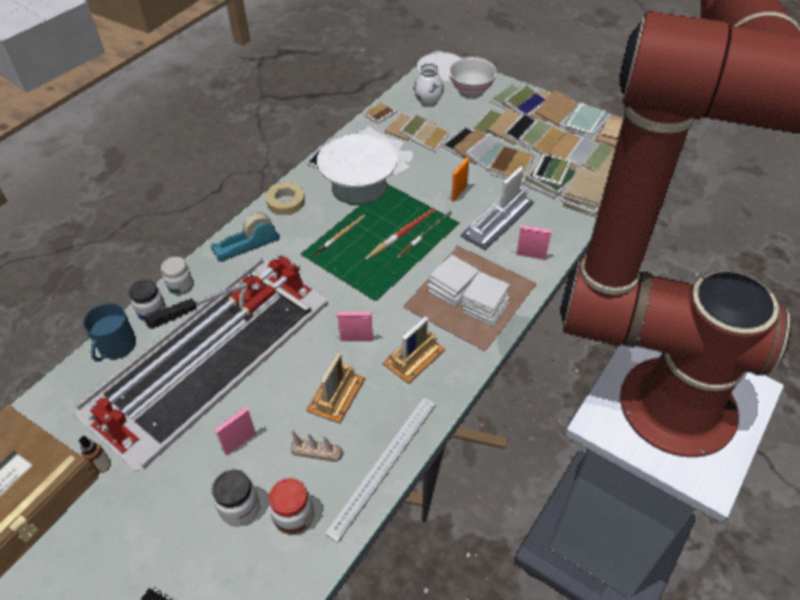

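View pics/d.png

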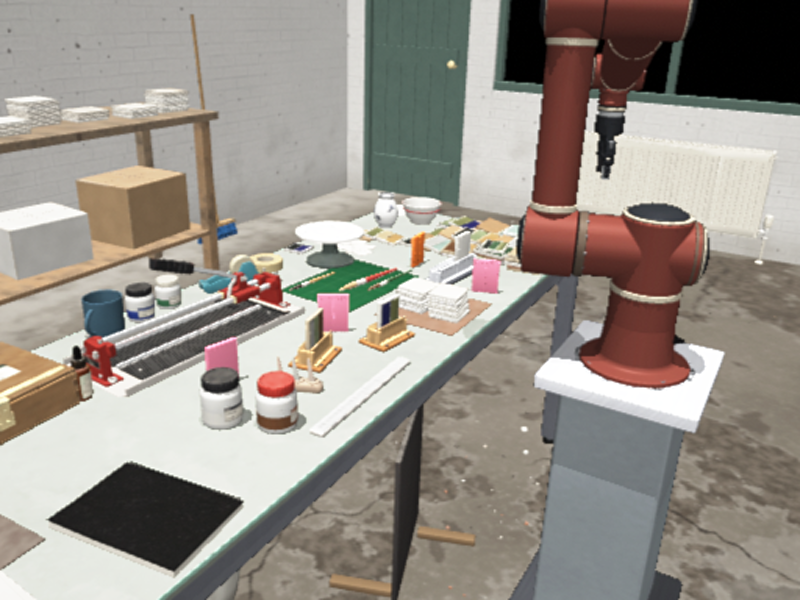

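Scene picture (800 px scale): the blue/olive tile stands in the stand at (413,338), the brown tile in the stand at (335,375). The rack is at (497,215) with the white tile at (512,185). The look-alikes are pink at (355,325), (235,430) and (533,242), and orange at (459,180). I'll take an enlarged crop to confirm.

Run:
```python
import cv2,numpy as np
a=cv2.imread("pics/scene0.png");b=cv2.imread("pics/side0.png")
f=lambda im,x,y:cv2.resize(im[y:y+60,x:x+80],(400,300),interpolation=cv2.INTER_CUBIC)
cv2.imwrite("pics/crop.png",np.vstack([np.hstack([f(a,225,195),f(a,285,98)]),np.hstack([f(b,210,180),f(b,250,140)])]))
```

```text
(no output)
```

View pics/crop.png

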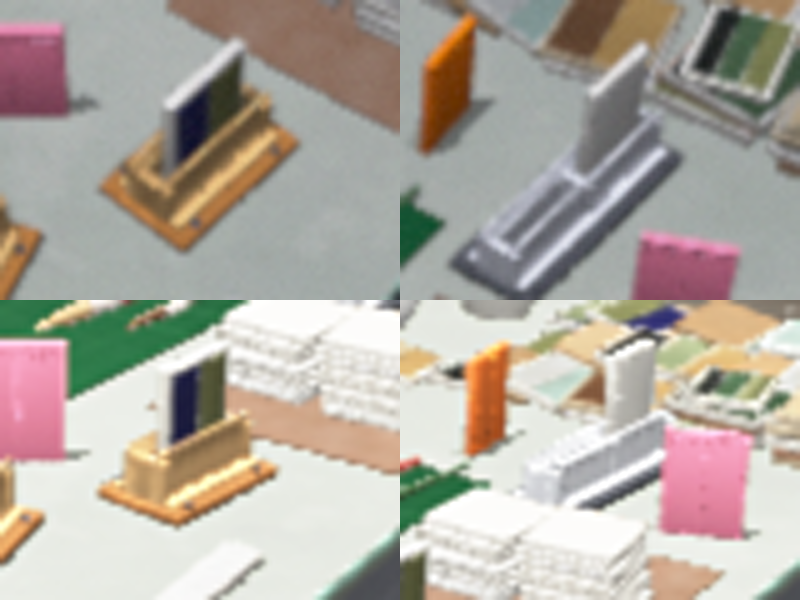

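The crop shows the blue/olive tile in its stand at scene px (265,215), and the free bay is the rack's near-left half at about (308,142). Its glaze pattern and stand fit the description, so this is the tile to move. Next, rough positions by ray casting.

```bash
cat > h.py <<'E'
from plant import r, imaging
import cv2,numpy as np
def ray(c,p):
    E=c["extrinsics"];E=np.array(E);R,t=E[:3,:3],E[:3,3]
    d=np.array([(p[0]-c["cx"])/c["fx"],(p[1]-c["cy"])/c["fy"]])
    if c.get("wrist"):
        th=np.linalg.norm(d);d=np.r_[d/th*np.sin(th),np.cos(th)]
    else: d=np.r_[d,1]
    return -R.T@t,R.T@d
def onz(c,p,z):
    o,d=ray(c,p);return (o+d*(z-o[2])/d[2]).round(4)
E
python3 - <<'E'
from h import *
C=imaging.calibration("scene")
f=lambda x,y,X,Y:(X+x/5-.4,Y+y/5-.4)
for n,p,z in [("stand L",f(102,188,225,195),.004),("B",f(185,248,225,195),.004),("R",f(298,143,225,195),.004),
 ("tile topL",f(164,100,225,195),.093),("tile topFrontL",f(176,108,225,195),.093),("tile topR",f(245,42,225,195),.093),
 ("rack L",f(50,262,285,98),.004),("rack B",f(125,300,285,98),.004),("rack R",f(282,155,285,98),.004),
 ("divider",f(175,178,285,98),.038),("end cheek",f(100,245,285,98),.038)]: print(n,onz(C,p,z))
w=imaging.calibration("wrist");print({k:np.round(v,3).tolist() if k=="extrinsics" else v for k,v in w.items()})
E
```

```text
stand L [0.5066 0.2358 0.004 ]
B [0.4406 0.2429 0.004 ]
R [0.4267 0.1402 0.004 ]
tile topL [0.475  0.2141 0.093 ]
tile topFrontL [0.466  0.2149 0.093 ]
tile topR [0.46   0.1522 0.093 ]
rack L [ 0.5675 -0.1464  0.004 ]
rack B [ 0.5052 -0.1443  0.004 ]
rack R [ 0.4856 -0.3355  0.004 ]
divider [ 0.5225 -0.2368  0.038 ]
end cheek [ 0.5315 -0.1499  0.038 ]
{'fx': 297.3186396354542, 'fy': 297.3186396354542, 'cx': 254.78505743661802, 'cy': 193.46151326208675, 'extrinsics': [[0.408, -0.913, -0.002, -0.623], [-0.877, -0.393, 0.275, -0.036], [-0.252, -0.111, -0.961, 0.379], [0.0, 0.0, 0.0, 1.0]]}
```

```bash
python3 -m handwheel '[{"delta_pos":[0,0,0],"yaw":-0.108,"hand":0.2},{"delta_pos":[0,0,0],"yaw":-0.108,"hand":0.2},{"delta_pos":[0,0,0],"yaw":-0.108,"hand":0.2},{"delta_pos":[0,0,0],"yaw":-0.108,"hand":0.2},{"delta_pos":[0,0,0],"yaw":-0.108,"hand":0.2},{"delta_pos":[0,0,0],"yaw":-0.108,"hand":0.2},{"delta_pos":[0,0,0],"yaw":-0.108,"hand":0.2},{"delta_pos":[0,0,0],"yaw":-0.108,"hand":0.2},{"delta_pos":[0,0,0],"yaw":-0.108,"hand":0.2}]' 40
python3 -m handwheel '[{"delta_pos":[0.042,0.022,0],"yaw":0,"hand":0.2},{"delta_pos":[0.042,0.022,0],"yaw":0,"hand":0.2},{"delta_pos":[0.042,0.022,0],"yaw":0,"hand":0.2},{"delta_pos":[0.042,0.022,0],"yaw":0,"hand":0.2},{"delta_pos":[0.042,0.022,0],"yaw":0,"hand":0.2},{"delta_pos":[0.042,0.022,0],"yaw":0,"hand":0.2},{"delta_pos":[0.042,0.022,0],"yaw":0,"hand":0.2},{"delta_pos":[0.042,0.022,0],"yaw":0,"hand":0.2},{"delta_pos":[0.042,0.022,0],"yaw":0,"hand":0.2},{"delta_pos":[0.042,0.022,0],"yaw":0,"hand":0.2}]'
python3 -m handwheel '[{"delta_pos":[0.04,0.022,0],"yaw":0,"hand":0.2},{"delta_pos":[0.04,0.022,0],"yaw":0,"hand":0.2},{"delta_pos":[0,0,0],"yaw":0,"hand":0.2},{"delta_pos":[0,0,0],"yaw":0,"hand":0.2}]'
cat >> h.py <<'E'
import json
def wsnap(name):
    o=r.get_obs();c=imaging.calibration("wrist");im=imaging.capture("wrist")[:,:,::-1]
    cv2.imwrite(f"pics/{name}.png",im);c["extrinsics"]=np.array(c["extrinsics"]).tolist();c["wrist"]=1
    json.dump(c,open(f"pics/{name}.json","w"));print(o["clock"],np.round(o["tool_pos"],4),np.round(o["ee_rot"],4),o["grip_width"])
    return im,c
E
python3 - <<'E'
from h import *
im,c=wsnap("w1")
cv2.imwrite("pics/w1b.png",cv2.resize(im,(800,600),interpolation=cv2.INTER_CUBIC))
E
```

```text
clock: 0.85
tool_pos: [0.2552, -0.5701, 0.2306]
ee_rot: [-2.357, -2.076, -0.001]
force: [-1.0, 0.3, -0.1]
grip_width: 0.0508
clock: 1.68
tool_pos: [0.4745, -0.2587, 0.2309]
ee_rot: [-2.363, -2.07, 0.0]
force: [0.6, -0.0, -0.8]
grip_width: 0.051
clock: 2.02
tool_pos: [0.5177, -0.2002, 0.2307]
ee_rot: [-2.359, -2.074, 0.001]
force: [1.2, 0.6, 0.2]
grip_width: 0.0513
2.0167 [ 0.5177 -0.2002  0.2307] [-2.3588e+00 -2.0736e+00  1.1000e-03] 0.05130066707987509
```

View pics/w1b.png

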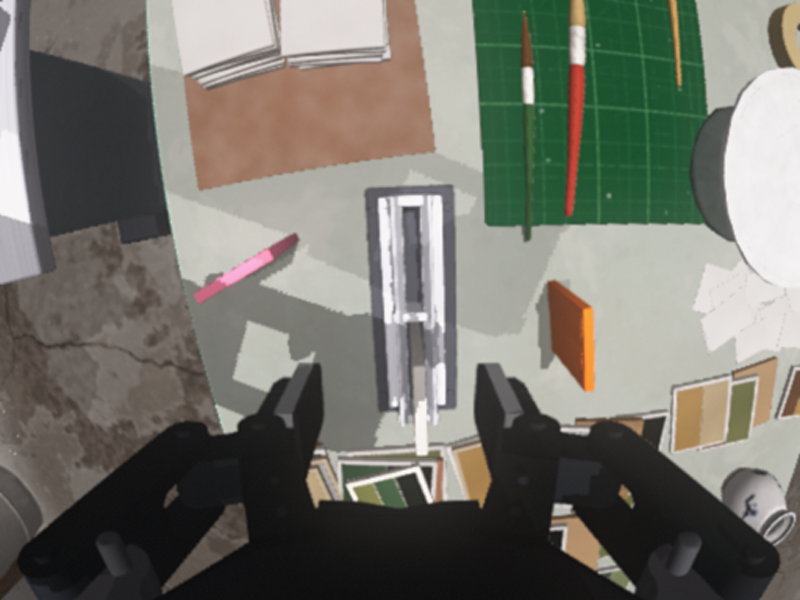

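The wrist view shows the rack upright in the picture, centred at about (412,300). The free bay is a dark strip from (412,205) to (413,312), and the white tile is behind it at (420,400). I'll enlarge it for accurate edges.

Run:
```python
from h import *
im=cv2.imread("pics/w1.png")[110:215,225:300]
cv2.imwrite("pics/w1c.png",cv2.resize(im,(428,600),interpolation=cv2.INTER_CUBIC))
g=cv2.cvtColor(cv2.imread("pics/w1.png"),cv2.COLOR_BGR2GRAY)
for v in (140,155,170,185,196): print(v,g[v,230:296].tolist())
print("col263",g[110:215,264].tolist())
```

```text
140 [174, 174, 175, 168, 138, 99, 94, 96, 95, 95, 94, 101, 151, 226, 245, 245, 245, 244, 229, 208, 224, 235, 217, 191, 188, 189, 179, 134, 99, 98, 108, 113, 113, 112, 108, 97, 83, 80, 125, 192, 188, 179, 181, 191, 220, 234, 230, 244, 246, 246, 247, 248, 241, 161, 111, 111, 109, 108, 106, 103, 114, 150, 172, 175, 175, 175]
155 [176, 176, 176, 177, 169, 134, 99, 95, 97, 96, 95, 95, 115, 183, 238, 247, 248, 246, 231, 201, 189, 221, 236, 217, 194, 189, 195, 203, 158, 108, 98, 101, 108, 109, 110, 108, 101, 84, 92, 137, 169, 178, 178, 170, 180, 219, 231, 243, 246, 245, 244, 245, 241, 166, 103, 98, 98, 97, 98, 98, 100, 132, 169, 177, 175, 175]
170 [174, 175, 176, 176, 176, 165, 128, 99, 96, 97, 98, 96, 95, 130, 208, 240, 243, 242, 242, 237, 199, 171, 200, 206, 190, 180, 179, 174, 154, 121, 101, 99, 98, 99, 98, 98, 94, 79, 71, 98, 151, 160, 157, 159, 173, 208, 217, 218, 239, 244, 243, 243, 239, 193, 124, 99, 98, 97, 98, 98, 95, 115, 164, 175, 175, 174]
185 [197, 196, 195, 195, 197, 194, 173, 131, 111, 112, 111, 111, 110, 106, 137, 213, 239, 242, 242, 238, 200, 160, 180, 208, 196, 180, 178, 1
[... 305 characters left out ...]
216, 200, 182, 178, 172, 153, 132, 124, 122, 122, 123, 123, 125, 125, 124, 111, 113, 151, 162, 158, 158, 173, 216, 223, 210, 231, 240, 241, 240, 232, 162, 103, 95, 97, 97, 97, 95, 111, 158, 173, 173, 173]
col263 [191, 196, 196, 196, 197, 197, 199, 195, 170, 119, 105, 109, 108, 108, 148, 229, 246, 247, 247, 248, 246, 210, 114, 74, 78, 88, 102, 107, 106, 107, 108, 110, 111, 112, 111, 111, 113, 112, 112, 112, 111, 112, 111, 112, 112, 110, 102, 99, 99, 100, 100, 99, 100, 99, 99, 99, 100, 99, 100, 99, 98, 98, 98, 99, 99, 98, 99, 99, 98, 98, 98, 98, 98, 97, 98, 98, 97, 97, 98, 97, 97, 97, 100, 111, 120, 122, 123, 124, 123, 142, 176, 179, 184, 182, 177, 159, 114, 98, 98, 99, 100, 99, 100, 100, 101]
```

View pics/w1c.png

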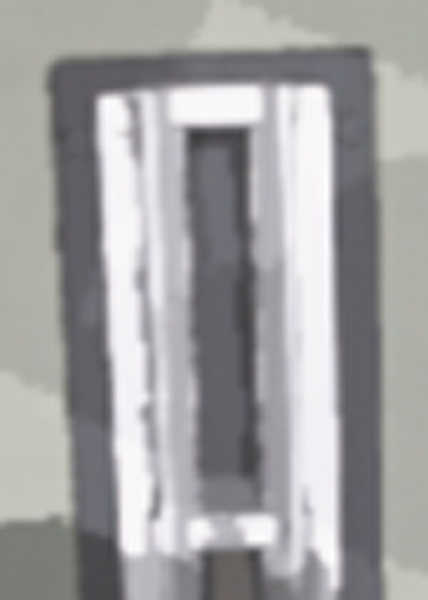

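Run:
```python
from h import *
c=json.load(open("pics/w1.json"))
for v,l,rr,z in [(140,257,268.2,.008),(185,258.8,270.3,.008),(140,257,268.2,.034),(185,258.8,270.3,.034),(140,251,275,.044),(185,253,276.5,.044),(140,234.2,291,.004),(185,236.9,291.4,.004)]:
    a,b=onz(c,(l,v),z),onz(c,(rr,v),z);print(v,z,a,b,"mid",(a+b)/2,"w",np.linalg.norm(a-b))
a,b=onz(c,(264,131.5),.038),onz(c,(264,199),.038);print("cheeks",a,b,(a+b)/2,np.linalg.norm(a-b))
print("plate end",onz(c,(260,118.3),.004), "cam",ray(c,(0,0))[0])
```

```text
140 0.008 [ 0.5237 -0.1666  0.008 ] [ 0.5374 -0.1684  0.008 ] mid [ 0.53055 -0.1675   0.008  ] w 0.013817742217887775
185 0.008 [ 0.5187 -0.2236  0.008 ] [ 0.5332 -0.2254  0.008 ] mid [ 0.52595 -0.2245   0.008  ] w 0.014611296999239963
140 0.034 [ 0.5239 -0.1641  0.034 ] [ 0.5366 -0.1657  0.034 ] mid [ 0.53025 -0.1649   0.034  ] w 0.012800390619039651
185 0.034 [ 0.5193 -0.217   0.034 ] [ 0.5327 -0.2187  0.034 ] mid [ 0.526   -0.21785  0.034  ] w 0.013507405376311142
140 0.044 [ 0.5174 -0.1622  0.044 ] [ 0.5438 -0.1656  0.044 ] mid [ 0.5306 -0.1639  0.044 ] w 0.026618038996139418
185 0.044 [ 0.5129 -0.2136  0.044 ] [ 0.5396 -0.217   0.044 ] mid [ 0.52625 -0.2153   0.044  ] w 0.02691560885434318
140 0.004 [ 0.4956 -0.1633  0.004 ] [ 0.5658 -0.1722  0.004 ] mid [ 0.5307  -0.16775  0.004  ] w 0.07076192479010161
185 0.004 [ 0.4908 -0.221   0.004 ] [ 0.5603 -0.2299  0.004 ] mid [ 0.52555 -0.22545  0.004  ] w 0.07006753884645871
cheeks [ 0.533  -0.1551  0.038 ] [ 0.5233 -0.2336  0.038 ] [ 0.52815 -0.19435  0.038  ] 0.07909702902132293
plate end [ 0.5308 -0.1407  0.004 ] cam [ 0.52649058 -0.13062516  0.37324921]
```

Rack checks agree: plate 70–71 mm, slot 13–14 mm, mouth 27 mm and bay 79 mm. The bay is at about (0.528, −0.1945), with the slot axis at 85° world. Now on to the tile.

```bash
python3 -m handwheel '[{"delta_pos":[0.047,-0.0125,0],"yaw":0,"hand":0.2},{"delta_pos":[0.047,-0.0125,0],"yaw":0,"hand":0.2},{"delta_pos":[0.047,-0.0125,0],"yaw":0,"hand":0.2},{"delta_pos":[0.047,-0.0125,0],"yaw":0,"hand":0.2},{"delta_pos":[0.047,-0.0125,0],"yaw":0,"hand":0.2},{"delta_pos":[0.047,-0.0125,0],"yaw":0,"hand":0.2},{"delta_pos":[0.047,-0.0125,0],"yaw":0,"hand":0.2},{"delta_pos":[0.047,-0.0125,0],"yaw":0,"hand":0.2},{"delta_pos":[0.047,-0.0125,0],"yaw":0,"hand":0.2},{"delta_pos":[0.047,-0.0125,0],"yaw":0,"hand":0.2}]'
python3 -m handwheel '[{"delta_pos":[0,0,0],"yaw":0,"hand":0.2},{"delta_pos":[0,0,0],"yaw":0,"hand":0.2},{"delta_pos":[0,0,0],"yaw":0,"hand":0.2}]'
python3 - <<'E'
from h import *
im,c=wsnap("w2")
cv2.imwrite("pics/w2b.png",cv2.resize(im[100:280,170:350],(600,600),interpolation=cv2.INTER_CUBIC))
E
```

```text
clock: 2.9
tool_pos: [0.4675, 0.1842, 0.2313]
ee_rot: [2.366, 2.066, 0.0]
force: [0.7, -0.8, 0.8]
grip_width: 0.0512
clock: 3.15
tool_pos: [0.4679, 0.1829, 0.2311]
ee_rot: [2.364, 2.068, -0.001]
force: [-0.2, 0.0, 0.7]
grip_width: 0.0508
3.15 [0.4679 0.1829 0.2311] [ 2.3643e+00  2.0681e+00 -1.2000e-03] 0.05081068585192433
```

View pics/w2b.png

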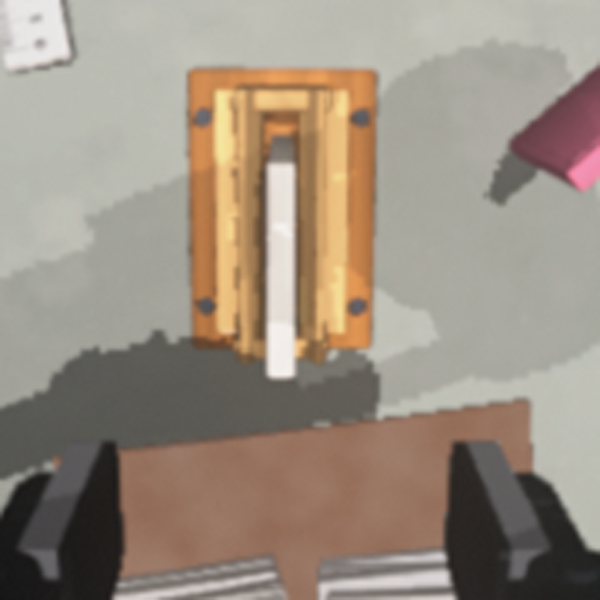

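The wrist crop shows the tile's white top edge, x 266–294 and y 162–378 in the crop, standing in the wooden stand. The slot is parallel to the tool x axis.

Run:
```python
from h import *
c=json.load(open("pics/w2.json"))
f=lambda x,y:(170+x/3.3333-.35,100+y/3.3333-.35)
P=[onz(c,f(*p),.093) for p in [(266,162),(294,162),(268,378),(295,378)]];print(P)
m=sum(P)/4;a=(P[0]+P[1]-P[2]-P[3])/2;print("tile mid",m,"len",np.linalg.norm(a),"w",np.linalg.norm(P[0]-P[1]),"ang",np.degrees(np.arctan2(a[1],a[0])))
Q=[onz(c,f(*p),.004) for p in [(189,70),(378,72),(194,345),(371,347)]]
q=sum(Q)/4;b=(Q[0]+Q[1]-Q[2]-Q[3])/2;print("stand",q,np.linalg.norm(b),np.linalg.norm(Q[0]-Q[1]),np.degrees(np.arctan2(b[1],b[0])))
from scipy.spatial.transform import Rotation as R
o=r.get_obs();M=R.from_rotvec(o["ee_rot"]).as_matrix();print(M.round(4))
d=m-o["tool_pos"];d[2]=.052-o["tool_pos"][2];print("tool delta",M.T@d, "units",M.T@d/.8)
```

```text
[array([0.4667, 0.2178, 0.093 ]), array([0.4746, 0.2167, 0.093 ]), array([0.4583, 0.1534, 0.093 ]), array([0.4664, 0.1523, 0.093 ])]
tile mid [0.4665  0.18505 0.093  ] len 0.0649326574229024 w 0.007976214641043726 ang 82.65608966539769
stand [0.467225 0.18715  0.004   ] 0.10680946821326281 0.07003213548079193 82.11645194446496
[[ 1.34e-01  9.91e-01 -2.00e-04]
 [ 9.91e-01 -1.34e-01 -6.00e-04]
 [-6.00e-04 -1.00e-04 -1.00e+00]]
tool delta [ 0.00238337 -0.00185739  0.1790896 ] units [ 0.00297921 -0.00232174  0.223862  ]
```

```bash
python3 -m handwheel '[{"delta_pos":[0.003,-0.0023,0],"yaw":0,"hand":0.2},{"delta_pos":[0,0,0.04],"yaw":0,"hand":0.2},{"delta_pos":[0,0,0.04],"yaw":0,"hand":0.2},{"delta_pos":[0,0,0.04],"yaw":0,"hand":0.2},{"delta_pos":[0,0,0.04],"yaw":0,"hand":0.2},{"delta_pos":[0,0,0.034],"yaw":0,"hand":0.2},{"delta_pos":[0,0,0.02],"yaw":0,"hand":0.2},{"delta_pos":[0,0,0.01],"yaw":0,"hand":0.2},{"delta_pos":[0,0,0],"yaw":0,"hand":0.2},{"delta_pos":[0,0,0],"yaw":0,"hand":0.2}]' 40
python3 -m handwheel '[{"delta_pos":[0,0,0],"yaw":0,"hand":-1},{"delta_pos":[0,0,0],"yaw":0,"hand":-1},{"delta_pos":[0,0,0],"yaw":0,"hand":-1},{"delta_pos":[0,0,0],"yaw":0,"hand":-1},{"delta_pos":[0,0,0],"yaw":0,"hand":-1},{"delta_pos":[0,0,0],"yaw":0,"hand":-1},{"delta_pos":[0,0,0],"yaw":0,"hand":-1}]' 40
```

```text
clock: 4.03
tool_pos: [0.4669, 0.1862, 0.0527]
ee_rot: [2.364, 2.068, 0.001]
force: [0.6, 0.4, -0.4]
grip_width: 0.051
clock: 4.62
tool_pos: [0.4673, 0.187, 0.0535]
ee_rot: [2.362, 2.069, 0.003]
force: [0.5, -1.5, 5.2]
grip_width: 0.0074
```

```bash
python3 -m handwheel '[{"delta_pos":[0,0,-0.01],"yaw":0,"hand":-1},{"delta_pos":[0,0,-0.015],"yaw":0,"hand":-1},{"delta_pos":[0,0,-0.02],"yaw":0,"hand":-1},{"delta_pos":[0,0,-0.02],"yaw":0,"hand":-1},{"delta_pos":[0,0,-0.02],"yaw":0,"hand":-1},{"delta_pos":[0,0,-0.025],"yaw":0,"hand":-1},{"delta_pos":[0,0,-0.03],"yaw":0,"hand":-1},{"delta_pos":[0,0,-0.03],"yaw":0,"hand":-1},{"delta_pos":[0,0,0],"yaw":0,"hand":-1},{"delta_pos":[0,0,0],"yaw":0,"hand":-1}]' 40
python3 - <<'E'
from h import *
im,c=wsnap("w3")
s=imaging.capture("side")[:,:,::-1];cv2.imwrite("pics/sd3.png",s)
S=imaging.capture("scene")[:,:,::-1];cv2.imwrite("pics/sc3.png",S)
f=lambda i:cv2.resize(i,(400,400),interpolation=cv2.INTER_CUBIC)
cv2.imwrite("pics/m3.png",np.hstack([f(im[170:350,165:345]),f(s[125:225,210:310])]))
E
```

```text
clock: 5.45
tool_pos: [0.4671, 0.187, 0.1903]
ee_rot: [2.362, 2.069, 0.005]
force: [-0.5, -0.6, -1.6]
grip_width: 0.0075
5.45 [0.4671 0.187  0.1903] [2.3618 2.069  0.0053] 0.007488137959643696
```

View pics/m3.png

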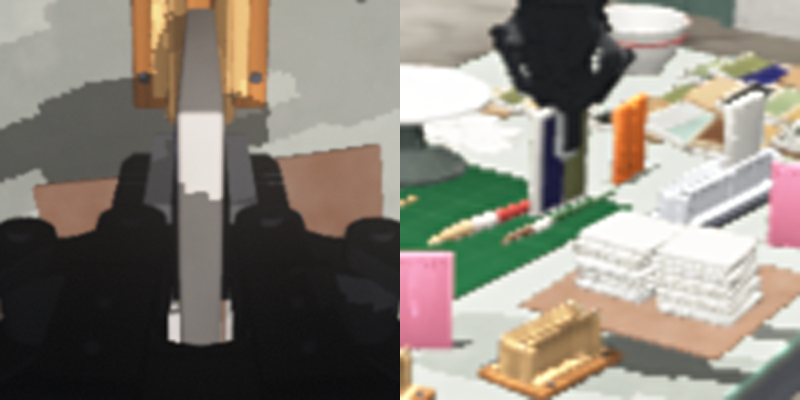

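The tile is held upright in the gripper and clear of its stand (right panel). In the left panel its far end face runs from (201,112) down to (200,10).

Run:
```python
from h import *
from scipy.spatial.transform import Rotation as R
c=json.load(open("pics/w3.json"));o=r.get_obs()
f=lambda x,y:(165+x/2.2222-.3,170+y/2.2222-.3)
M=R.from_rotvec(o["ee_rot"]).as_matrix()
for p,z in [((179,112),.2298),((223,112),.2298),((180,343),.2298),((222,343),.2298),((186,10),.1448),((214,10),.1448)]:
    w=onz(c,f(*p),z);print(w,"tool",(M.T@(w-o["tool_pos"])).round(4))
a=np.radians(85.0);x=np.array([np.cos(a),np.sin(a),0])
print("yaw now",np.degrees(np.arctan2(M[1,0],M[0,0])))
d=np.array([.528,-.1945,.1903])-o["tool_pos"];print("tool delta",M.T@d)
print(M.round(4))
```

```text
[0.4669 0.2177 0.2298] tool [ 0.0311 -0.0024 -0.0435]
[0.4741 0.2167 0.2298] tool [ 0.0311  0.0048 -0.0435]
[0.4597 0.1681 0.2298] tool [-0.019  -0.0031 -0.0434]
[0.4681 0.1669 0.2298] tool [-0.0191  0.0054 -0.0435]
[0.4663 0.2168 0.1448] tool [ 0.0302 -0.0027  0.0415]
[0.4744 0.2158 0.1448] tool [0.0303 0.0055 0.0415]
yaw now 82.4313140902814
tool delta [-0.3693948   0.1125308  -0.00389594]
[[ 1.317e-01  9.913e-01 -3.100e-03]
 [ 9.913e-01 -1.317e-01 -7.000e-04]
 [-1.100e-03 -3.000e-03 -1.000e+00]]
```

```bash
python3 -m handwheel '[{"delta_pos":[-0.046,0.0137,0],"yaw":0,"hand":-1},{"delta_pos":[-0.046,0.0137,0],"yaw":0,"hand":-1},{"delta_pos":[-0.046,0.0137,0],"yaw":0,"hand":-1},{"delta_pos":[-0.046,0.0137,0],"yaw":0,"hand":-1},{"delta_pos":[-0.046,0.0137,0],"yaw":0,"hand":-1},{"delta_pos":[-0.046,0.0137,0],"yaw":0,"hand":-1},{"delta_pos":[-0.046,0.0137,0],"yaw":0,"hand":-1},{"delta_pos":[-0.046,0.0137,0],"yaw":0,"hand":-1},{"delta_pos":[-0.046,0.0137,0],"yaw":0,"hand":-1},{"delta_pos":[-0.046,0.0137,0],"yaw":0,"hand":-1}]' 40
python3 -m handwheel '[{"delta_pos":[0,0,0],"yaw":-0.043,"hand":-1},{"delta_pos":[0,0,0],"yaw":0,"hand":-1},{"delta_pos":[0,0,0],"yaw":0,"hand":-1},{"delta_pos":[0,0,0],"yaw":0,"hand":-1}]'
python3 - <<'E'
from h import *
from scipy.spatial.transform import Rotation as R
im,c=wsnap("w4")
o=r.get_obs();M=R.from_rotvec(o["ee_rot"]).as_matrix()
print(np.round(o["tool_pos"],4),"yaw",np.degrees(np.arctan2(M[1,0],M[0,0])),"grip",o["grip_width"])
d=np.array([.527,-.1927,.0535])-o["tool_pos"];print("tool delta",M.T@d,M.T@d/.8);print(M.round(4))
cv2.imwrite("pics/w4b.png",cv2.resize(im[100:300,155:355],(600,600),interpolation=cv2.INTER_CUBIC))
E
```

```text
clock: 6.43
tool_pos: [0.5253, -0.1939, 0.1859]
ee_rot: [-2.361, -2.067, 0.002]
force: [0.5, 0.5, -1.5]
grip_width: 0.0074
clock: 6.77
tool_pos: [0.5258, -0.1914, 0.1868]
ee_rot: [-2.314, -2.121, 0.001]
force: [-0.1, 0.4, -0.5]
grip_width: 0.0075
6.7667 [ 0.5258 -0.1914  0.1868] [-2.3142e+00 -2.1212e+00  8.0000e-04] 0.007489610996454038
[ 0.526  -0.1912  0.1872] yaw 85.05284817520693 grip 0.007370251794045988
tool delta [-0.00151055  0.00133189  0.13368028] [-0.00188818  0.00166486  0.16710035]
[[ 8.620e-02  9.963e-01 -1.400e-03]
 [ 9.963e-01 -8.620e-02  1.000e-03]
 [ 8.000e-04 -1.500e-03 -1.000e+00]]
```

View pics/w4b.png

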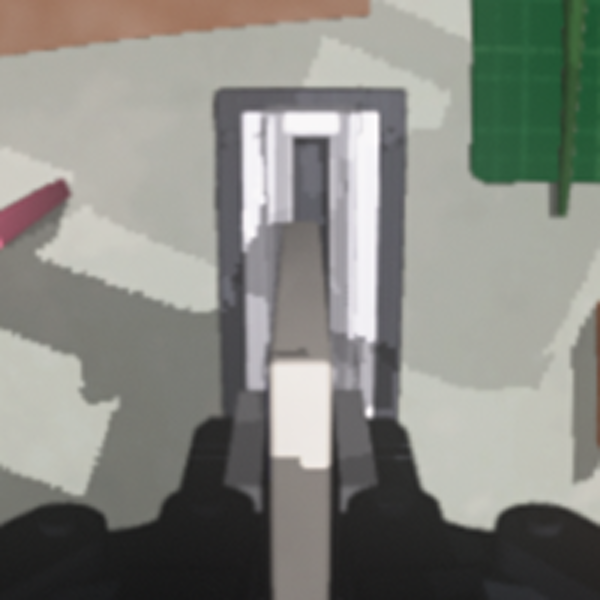

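The tile is upright above the bay. Its bottom end is at crop (303,225) and the slot strip is centred at (311,170). I'll check both in world coordinates from this one picture.

Run:
```python
from h import *
c=json.load(open("pics/w4.json"))
f=lambda x,y:(155+x/3-.33,100+y/3-.33)
zb=.1868-.0535+.008
for n,p,z in [("botL",(281,223),zb),("botR",(323,223),zb),("topL",(271,362),zb+.085),("topR",(330,362),zb+.085),("slotL",(293,170),.008),("slotR",(328,170),.008),("plateL",(216,170),.004),("plateR",(405,170),.004),("plateL2",(221,340),.004),("plateR2",(400,340),.004)]:
    print(n,onz(c,f(*p),z))
```

```text
botL [ 0.5235 -0.1615  0.1413]
botR [ 0.5325 -0.1622  0.1413]
topL [ 0.5243 -0.1608  0.2263]
topR [ 0.5316 -0.1614  0.2263]
slotL [ 0.5237 -0.1704  0.008 ]
slotR [ 0.5364 -0.1715  0.008 ]
plateL [ 0.4953 -0.1684  0.004 ]
plateR [ 0.5649 -0.1744  0.004 ]
plateL2 [ 0.4899 -0.2346  0.004 ]
plateR2 [ 0.5591 -0.2407  0.004 ]
```

```bash
python3 -m handwheel '[{"delta_pos":[0,0.0029,0.02],"yaw":0,"hand":-1},{"delta_pos":[0,0,0.03],"yaw":0,"hand":-1},{"delta_pos":[0,0,0.03],"yaw":0,"hand":-1},{"delta_pos":[0,0,0.02],"yaw":0,"hand":-1},{"delta_pos":[0,0,0.012],"yaw":0,"hand":-1},{"delta_pos":[0,0,0.006],"yaw":0,"hand":-1},{"delta_pos":[0,0,0],"yaw":0,"hand":-1},{"delta_pos":[0,0,0],"yaw":0,"hand":-1}]' 40
python3 -m handwheel '[{"delta_pos":[0,0,0.008],"yaw":0,"hand":-1},{"delta_pos":[0,0,0.008],"yaw":0,"hand":-1},{"delta_pos":[0,0,0.008],"yaw":0,"hand":-1},{"delta_pos":[0,0,0.008],"yaw":0,"hand":-1},{"delta_pos":[0,0,0],"yaw":0,"hand":-1},{"delta_pos":[0,0,0],"yaw":0,"hand":-1}]'
```

```text
clock: 7.48
tool_pos: [0.5293, -0.1926, 0.0946]
ee_rot: [2.315, 2.122, 0.001]
force: [1.2, 0.3, -1.0]
grip_width: 0.0075
clock: 7.98
tool_pos: [0.5282, -0.1924, 0.0672]
ee_rot: [-2.315, -2.121, 0.001]
force: [-0.3, 0.6, -0.9]
grip_width: 0.0077
```

```bash
python3 -m handwheel '[{"delta_pos":[0,0,0.005],"yaw":0,"hand":-1},{"delta_pos":[0,0,0.004],"yaw":0,"hand":-1},{"delta_pos":[0,0,0.003],"yaw":0,"hand":-1},{"delta_pos":[0,0,0],"yaw":0,"hand":-1},{"delta_pos":[0,0,0],"yaw":0,"hand":-1}]'
python3 -m handwheel '[{"delta_pos":[0,0,0.002],"yaw":0,"hand":-1},{"delta_pos":[0,0,0.002],"yaw":0,"hand":-1},{"delta_pos":[0,0,0.001],"yaw":0,"hand":-1},{"delta_pos":[0,0,0],"yaw":0,"hand":-1},{"delta_pos":[0,0,0],"yaw":0,"hand":-1}]'
```

```text
clock: 8.4
tool_pos: [0.5286, -0.1926, 0.0583]
ee_rot: [-2.316, -2.122, 0.0]
force: [1.2, 0.4, -1.0]
grip_width: 0.0078
clock: 8.82
tool_pos: [0.5287, -0.1927, 0.0544]
ee_rot: [-2.316, -2.122, 0.0]
force: [0.1, -0.5, -1.4]
grip_width: 0.0073
```

```bash
python3 -m handwheel '[{"delta_pos":[0,0,0.001],"yaw":0,"hand":-1},{"delta_pos":[0,0,0.001],"yaw":0,"hand":-1},{"delta_pos":[0,0,0],"yaw":0,"hand":-1},{"delta_pos":[0,0,0],"yaw":0,"hand":-1}]'
python3 -m handwheel '[{"delta_pos":[0,0,0.001],"yaw":0,"hand":-1},{"delta_pos":[0,0,0.001],"yaw":0,"hand":-1},{"delta_pos":[0,0,0],"yaw":0,"hand":-1},{"delta_pos":[0,0,0],"yaw":0,"hand":-1}]'
```

```text
clock: 9.15
tool_pos: [0.529, -0.1928, 0.0535]
ee_rot: [2.316, 2.122, 0.0]
force: [-1.3, -0.5, 3.3]
grip_width: 0.0074
clock: 9.48
tool_pos: [0.5292, -0.1929, 0.0535]
ee_rot: [2.316, 2.123, 0.0]
force: [-4.4, 1.6, 11.5]
grip_width: 0.0078
```

Contact with the floor came at the same TCP height as when the tile was grasped in the stand, whose floor is also at 8 mm. I'll release, then retreat straight up.

```bash
python3 -m handwheel '[{"delta_pos":[0,0,-0.001],"yaw":0,"hand":-1},{"delta_pos":[0,0,0],"yaw":0,"hand":-0.6},{"delta_pos":[0,0,0],"yaw":0,"hand":-0.4},{"delta_pos":[0,0,0],"yaw":0,"hand":-0.2},{"delta_pos":[0,0,0],"yaw":0,"hand":-0.2},{"delta_pos":[0,0,0],"yaw":0,"hand":-0.2}]'
python3 -m handwheel '[{"delta_pos":[0,0,-0.01],"yaw":0,"hand":-0.2},{"delta_pos":[0,0,-0.02],"yaw":0,"hand":-0.2},{"delta_pos":[0,0,-0.03],"yaw":0,"hand":-0.2},{"delta_pos":[0,0,-0.04],"yaw":0,"hand":-0.2},{"delta_pos":[0,0,-0.04],"yaw":0,"hand":-0.2},{"delta_pos":[0,0,-0.04],"yaw":0,"hand":-0.2},{"delta_pos":[0,0,-0.04],"yaw":0,"hand":-0.2},{"delta_pos":[0,0,0],"yaw":0,"hand":-0.2},{"delta_pos":[0,0,0],"yaw":0,"hand":-0.2}]'
python3 - <<'E'
from h import *
im,c=wsnap("w5")
S=imaging.capture("scene")[:,:,::-1];s=imaging.capture("side")[:,:,::-1]
f=lambda i:cv2.resize(i,(400,300),interpolation=cv2.INTER_CUBIC)
cv2.imwrite("pics/m5.png",np.vstack([np.hstack([f(S[98:158,285:365]),f(s[140:200,250:330])]),np.hstack([f(im[100:280,140:380]),f(S[180:285,180:320])])]))
E
```

```text
clock: 9.98
tool_pos: [0.5286, -0.1926, 0.0517]
ee_rot: [-2.316, -2.122, 0.0]
force: [0.1, 0.5, -0.2]
grip_width: 0.0343
clock: 10.73
tool_pos: [0.5302, -0.1934, 0.232]
ee_rot: [2.312, 2.118, 0.004]
force: [-0.2, -0.5, -0.4]
grip_width: 0.0346
10.7333 [ 0.5302 -0.1934  0.232 ] [2.3115 2.1185 0.0036] 0.0345860679805408
```

View pics/m5.png

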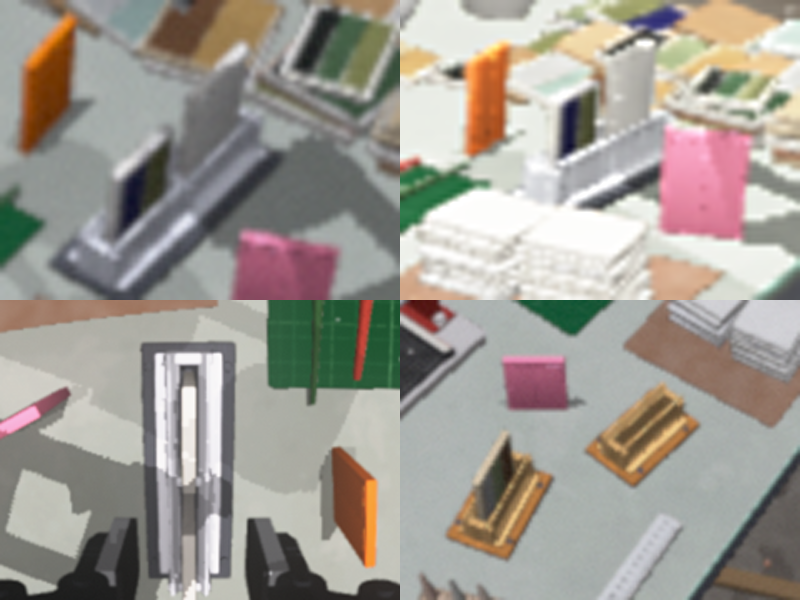

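The tile stands upright in the free bay (top and lower-left panels). The white tile and the brown tile are in place, and the blue tile's stand is empty. One numeric check of the seated height, then I hand in.

Run:
```python
from h import *
c=json.load(open("pics/w5.json"));im=cv2.imread("pics/w5.png")
hsv=cv2.cvtColor(im,cv2.COLOR_BGR2HSV)
# warm white tile top within slot
m=((hsv[...,2]>190)&(im[...,2].astype(int)-im[...,0]>4)).astype(np.uint8)
w=np.zeros_like(m);w[140:215,246:262]=1;m*=w
n,l,s,_=cv2.connectedComponentsWithStats(m);k=1+np.argmax(s[1:,4]);x,y,W,H,A=s[k];print(s[k])
a,b=onz(c,(x+W/2-.5,y-.5),.093),onz(c,(x+W/2-.5,y+H-.5),.093);print(a,b,(a+b)/2,"len",np.linalg.norm(a-b))
o=r.get_obs();print(o["clock"],np.round(o["force"],1));r.close_job()
```

```text
[249 152   9  59 391]
[ 0.5313 -0.1624  0.093 ] [ 0.526  -0.2215  0.093 ] [ 0.52865 -0.19195  0.093  ] len 0.059337172160459424
10.8833 [-0.3 -0.6 -0.5]
the job is handed in; nothing more can be done
```

The blue-and-olive tile is out of its wooden stand and standing upright in the rack's empty bay. The job was handed in at about 10.9 s, with the gripper open and well above the rack.

**Seated on the floor:** contact came at TCP z = 0.0535 m, the same height at which the tile was gripped in its stand, whose slot floor is also 8 mm up. The force there rose to about 11 N.

**Position:** the last pictures show the tile upright in the free bay, with its top edge centred at (0.529, −0.192). The bay was measured at (0.528, −0.1945).

**Left alone:** the white and brown tiles look unmoved in the last pictures. The pink and orange look-alikes in those views also look unmoved.

**One check disagreed:** the final colour mask gave a top-edge length of 59 mm instead of 65 mm. It probably cut off the shaded end of the edge, but I did not confirm that, so this check does not back up the seated height. That rests on the contact height and the pictures.

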